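Level the rocking dial-gauge stand

TASK

The dial-gauge stand on the plywood board rocks because one of its two front levelling screws does not reach its pad. Find the one that hangs and turn its black knob clockwise until all four feet carry load, the two front feet about equally, then let go; the stand must end level and where it stood, with the other screw as it was. Then press down with the closed fingers on top of the knob you turned, firmly, about 10 N, to prove that the corner no longer gives; never force the stand, and leave the tools around it alone.

Things in the scene. Friction and masses are not known exactly. Their poses are not given: they have to be found in the camera images.
- stand: dial-gauge stand, about 4.2 kg, loose: grey plate 190 (x) x 240 (y) x 20 mm, its top 42 mm above foot level; column 24 mm thick, 277 mm high at x=+55, dial gauge over an anvil at x=-28, within 30 mm of y=0. Origin: foot level under the plate's middle (22 mm above the bench); x to the back, y left, z up. Feet at y=+-92: plain at the back (x=+75), levelling screws in front (x=-75)
- board: plywood board 320 x 420 x 12 mm fixed to the bench, origin under its middle. Under each foot a rubber pad, which yields about 1 mm per 25 N. One front pad, left or right, is 4.5 to 8.5 mm lower than the other three, so its foot hangs 2 to 6 mm clear: a push of 4 to 7 N on the knob over it makes that corner dip by as much, until the foot lands; a loaded corner gives under 0.7 mm at 10 N
- screw_l (a joint): turn of the front left (+y) screw, rad, 0 at the start, grows clockwise seen from above, lowering knob and foot by 1.6 mm per rad (10 mm a turn) against the plate; -2 to 8.5, stays where left. Hanging, it takes 0.02 to 0.03 N m; bearing, its foot drags as it turns (0.05 at 3 N, 0.09 at an even 8 or 9 N, 0.14 at 14 N) and the plate rises instead. From first touch 1.1 rad to even, 2.3 until the other foot lifts
- screw_r (a joint): the same for the front right (-y) screw
- knob_l (a point): centre of the top face of the front left knob: a fluted round black knob of 39 mm diameter and 24 mm height, top 86 mm and underside 62 mm above the foot level at the start, on the screw's axis, which is also the foot's axis; free all round, 20 mm between knob and plate at the start (6 mm of it a brass boss on the plate). x, y lie in the top face and turn with the knob, z up
- knob_r (a point): the same for the front right knob
- foot_fl: foot disc of the front left screw, 44 mm diameter, fixed to the screw and turning with it; origin at the centre of its underside
- foot_fr: foot disc of the front right screw; origin at the centre of its underside
- foot_rl: plain rear left foot disc, 44 mm diameter; origin at the centre of its underside
- foot_rr: plain rear right foot disc; origin at the centre of its underside
- collet_nut: steel collet nut, ring 32 mm across, 19 mm high, on the board left of the stand; origin under its centre
- clamp_strap: slotted aluminium clamp strap 94 x 28 x 12 mm (long along x), on the board right of the stand; origin under its centre
- hex_key: dark steel hex key, legs 90 (y) and 26 mm (x), 8 mm thick, on the bench in front of the board; origin on the bench under the middle of the long leg
- tape_measure: yellow tape measure 66 x 40 x 62 mm, on the bench to the left; origin under its centre
- caliper: steel caliper 232 mm long (x), with a black head, 12 mm high, on the bench to the right; origin under its middle
- spanner: steel spanner 170 mm long (x), 8 mm thick, on the bench to the left; origin under its middle
- gauge_case: small wooden case 112 x 67 x 32 mm, on the bench to the right; origin under its centre

How it is judged (in metres and radians):
On the way, in this order (a step that is already met when the one before it is completed fails the run):
1. all four feet carry load (at least 4 N each), the stand is level (0.7 degrees), and the fingers are off it (contact force between each of foot_fl, foot_fr, foot_rl, foot_rr and anything else above 4 N and angle between stand's own z axis and vertical below 0.012 rad and contact force between the fingers and stand below 0.3 N), for 0.4 s.
2. the fingers press down on top of the knob that was turned with at least 5 N, and the stand stays level, all feet loaded (((value of joint screw_l above 0.8 rad and contact force between the fingers and stand above 5 N and horizontal distance between the grasp point and knob_l below 0.02 m and z of the grasp point in the frame of knob_l above 0.01 m) or (value of joint screw_r above 0.8 rad and contact force between the fingers and stand above 5 N and horizontal distance between the grasp point and knob_r below 0.02 m and z of the grasp point in the frame of knob_r above 0.01 m)) and angle between stand's own z axis and vertical below 0.012 rad and contact force between each of foot_fl, foot_fr, foot_rl, foot_rr and anything else above 2 N), for 0.15 s.
At the end, for the whole second after the job is handed in: All four feet carry at least 4 N each, the stand is level within 0.7 degrees (0.012 rad), at rest, released, the other front screw within 0.5 rad of its start, and its origin within 12 mm of where it was (all of step 1 and linear speed of stand below 0.01 m/s and distance of stand from where it was at the start of the episode below 0.012 m and (value of joint screw_l between -0.5 and 0.5 rad or value of joint screw_r between -0.5 and 0.5 rad)); the robot touches nothing.
It fails at once if the stand is forced: a foot carries more than 50 N (contact force between any of foot_fl, foot_fr, foot_rl, foot_rr and anything else above 50 N).
It fails at once if the stand is tipped by more than 5 degrees or shoved by more than 20 mm (angle between stand's own z axis and vertical above 0.09 rad or distance of stand from where it was at the start of the episode above 0.02 m).
It fails at once if one of the tools and parts around the stand is shifted by more than 30 mm (distance of any of collet_nut, clamp_strap, hex_key, tape_measure, caliper, spanner, gauge_case from where it was at the start of the episode above 0.03 m).
It also fails if it takes over 72 s, if anything falls off the work surface, if the arm or the gripper's body presses on something with over 40 N, if the wrist force passes 120 N, or if a joint passes its speed limit or range.

ROBOT

A 6-joint arm with a two-finger parallel gripper is mounted at the origin on the work surface. World frame = base frame: x ahead of the robot, y to its left, z up, the work surface at z = 0. Lengths are in mm, angles in rad, forces in N, time in s.
With the tool pointing down it reaches from about 275 to 750 mm from the base axis. Payload 10.2 kg.
Tool frame: the origin (TCP) lies at the very end of the fingers, on their centre line; the grasp point (between the pads) lies 19 mm behind it; x points along the fingers, y is the direction in which the jaws open and shut, and the axes are right-handed (so a half turn about x gives the same grasp; the last joint's range is limited). The gripper opens to 85 mm and grips with 20 to 120 N. Pads are 22 mm wide; open, the fingers measure 114 mm over their backs; the gripper's body (76 mm by 85 mm) begins 54 mm behind the grasp point. The pads swing forward as they close: fully open they stand 13 mm farther back than shut.
Start: joints at [-1.466, 0.313, 1.498, -0, 1.331, -0.223], TCP at [169.017, -497.056, 231.294] pointing down, gripper open.
Joint ranges: [-2.94, 2.94], [-0.97, 2.17], [0.19, 2.56], [-1.23, 4.37], [0.02, 3.11], [-2.88, 2.88]. Speed limits (rad/s): [2.39, 2.39, 3.01, 3.14, 3.14, 3.14].

INTERFACE

Orientations are given as a unit quaternion [w, x, y, z].
In Python, from rig import ctrl, viewer, finish_job gives the robot as it stands.
- The arm moves only by the tool carry_out, never from a script. Its argument "targets" is a list of rows, each an object of numbers: "x", "y", "z": the shift along the world's x, y, z in m; "ax", "ay", "az": the turn, a rotation vector about the world's x, y, z in rad; "hand": the opening, from -1 (shut) to 1 (fully open). A call has 1 to 5 rows; each row is the pose to reach, as a shift and turn from the pose commanded when the call began; what a row does not reach only later rows make up. A row lasts 1/8 s, in which the tool goes at most 62.5 mm and 10.7 degrees, less where a joint would pass 70% of its speed; a pose out of reach is approached as far as the arm can. A call with a gripper value outside its range is refused whole. The fingers move at their own pace and stop on an object; "grip_force" is the grip in N (left out, the last holds). Time passes only in rows, so rows that repeat a pose let the fingers close. It gives the time, the measured TCP pose, the force and the opening at its end, in the units of the state.
- ctrl.sense(): the state, without advancing time (a new reading comes with each control period).
- viewer.capture(name): name is "side" or "top"; returns the picture (400x640x3 uint8, blue, green, red); there is no depth.
- viewer.camera_info(name): a dict with "fx", "fy", "cx", "cy" (pixels), "R" (3x3) and "t" (3): a world point X has camera coordinates R X + t. Camera axes: x right, y down, z forward; pixel columns grow to the right and rows downward; lengths in mm; the calibration is good to about 2 mm. A picture is of the moment at which its call begins. camera_info takes no time and is no camera call.
- finish_job(): hands the job in, once; it reports no verdict.
The state is a dict: "time_s": time; "joints": joint angles; "dq": joint speeds; "tau": joint torques, N m; "eef_pos": TCP position; "ee_rot": TCP orientation; "force": force on the tool from outside, world axes, zero at the start; "wrist_torque": the same for the moment, N m; "grip_width": opening from 0.0 (shut) to 1.0 (fully open).
Only numpy, scipy, OpenCV 4.12 (cv2) and the standard library are available. Lean on these libraries where they do the work, as an engineer would, in place of code of your own. Each camera call takes 0.05 s, during which the arm holds its last target. There are 200 camera calls.

## Working session

There is one attempt and no reset: what is moved stays moved. The work goes in short steps, Python scripts to look and compute and a tool call to move; the robot and the scene stay as the last step left them, time stands still between calls to the robot, and variables do not carry over. Pictures are saved under pics/ and viewed, about 8 in all and at most 12, crops included, and the job is handed in when it is done.

Besides the shell and the picture viewer there is one more tool, called after ">>>" as name(argument=value, ...) on one line, values as JSON. carry_out: Moves the arm, as the interface text tells. Its arguments: {"type":"object","properties":{"targets":{"type":"array"},"grip_force":{"type":"number"}},"required":["targets"]}

```bash
mkdir -p pics; python3 - <<'E'
from rig import ctrl, viewer
import cv2
for n in("side","top"):
    cv2.imwrite(f"pics/{n}0.png",viewer.capture(n)); i=viewer.camera_info(n); print(n,{k:(v.tolist() if hasattr(v,'tolist') else v) for k,v in i.items()})
print(ctrl.sense())
E
```

```text
side {'fx': 514.1925472960964, 'fy': 514.1925472960964, 'cx': 321.42622450575533, 'cy': 196.8701788088985, 'R': [[-0.6772801444753747, -0.7356263942320999, 0.012058773092451451], [-0.5739388268663699, 0.5180201845983664, -0.634231275926952], [0.460310578755986, -0.4364732482727366, -0.773049335183451]], 't': [415.33772586485395, 354.9503807095771, 949.8215443904717]}
top {'fx': 447.68266542124763, 'fy': 447.68266542124763, 'cx': 312.5975234294905, 'cy': 198.4297887266528, 'R': [[-0.006972854639325121, -0.9999475169379076, -0.007506175317149752], [-0.9933136776599805, 0.007791228202981931, -0.11518348204796455], [0.11523591919095175, 0.006652828932266832, -0.9933158726182799]], 't': [35.50919613756813, 557.4157788688053, 1245.2814095744266]}
{'time_s': 0.1, 'joints': array([-1.46642053e+00,  3.13336537e-01,  1.49835892e+00,  1.21611874e-05,
        1.33099878e+00, -2.23391988e-01]), 'dq': array([-0.00083897, -0.00304779, -0.00268271,  0.00090875,  0.00326155,
       -0.00059118]), 'tau': array([ 3.82750746e-03, -4.12897968e+01, -2.60144413e+01, -1.27096146e-04,
        2.99052030e-03,  1.30195698e-05]), 'eef_pos': array([ 168.98433776, -496.81805404,  230.82255771]), 'ee_rot': array([ 0.11497582,  0.6976597 ,  0.11575288, -0.69760503]), 'force': array([-0.27712176, -0.21462947,  0.04020949]), 'wrist_torque': array([-0.02105494, -0.0276376 ,  0.01581553]), 'grip_width': 0.9993168343936747}
```

View pics/top0.png

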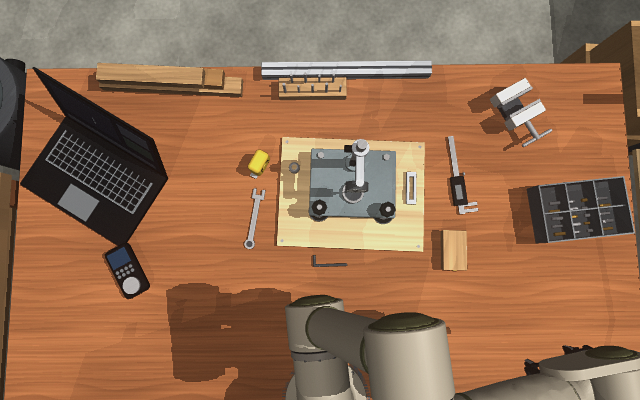

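View pics/side0.png

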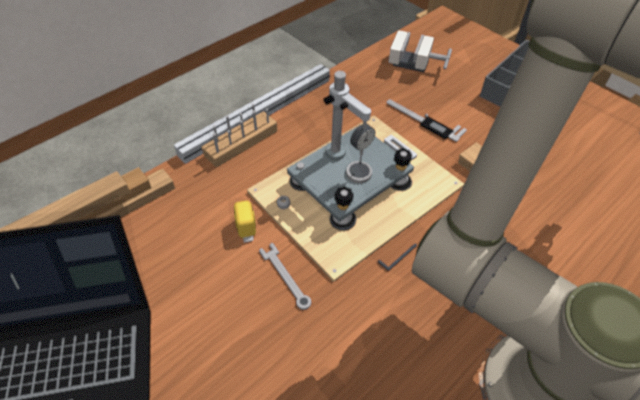

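The top view shows the knobs near (319,207) on the left and (388,209) on the right; in the side view they are near (344,197) and (403,158). Next I triangulate them and view enlarged crops.

```bash
cat > h.py <<'E'
import numpy as np, cv2
from rig import viewer
def ray(n,u,v):
    i=viewer.camera_info(n); R=np.array(i["R"]);t=np.array(i["t"])
    return -R.T@t, R.T@np.array([(u-i["cx"])/i["fx"],(v-i["cy"])/i["fy"],1])
def onz(n,u,v,z):
    c,d=ray(n,u,v); return c+d*(z-c[2])/d[2]
def proj(n,X):
    i=viewer.camera_info(n); p=np.array(i["R"])@np.array(X)+np.array(i["t"])
    return np.array([i["fx"]*p[0]/p[2]+i["cx"],i["fy"]*p[1]/p[2]+i["cy"]])
def dark(img,x0,y0,x1,y1,th=45):
    m=np.zeros(img.shape[:2],np.uint8); m[y0:y1,x0:x1]=(img.max(2)[y0:y1,x0:x1]<th)*255
    n,l,s,c=cv2.connectedComponentsWithStats(m)
    return [(s[k].tolist(),c[k].round(1).tolist()) for k in range(1,n) if s[k][4]>20]
E
python3 - <<'E'
from h import *
t=cv2.imread("pics/top0.png");s=cv2.imread("pics/side0.png")
print("top",dark(t,300,190,405,225)); print("side",dark(s,325,140,420,235))
a=cv2.resize(t[130:240,265:435],None,fx=4.5,fy=4.5,interpolation=cv2.INTER_CUBIC)
b=cv2.resize(s[135:240,270:430],None,fx=4.8,fy=4.8,interpolation=cv2.INTER_CUBIC)
cv2.imwrite("pics/a.png",a);cv2.imwrite("pics/b.png",b)
E
```

```text
top [([313, 200, 13, 11, 56], [319.0, 204.1]), ([380, 202, 10, 15, 48], [383.5, 209.0])]
side [([395, 151, 16, 15, 143], [401.8, 158.9]), ([392, 180, 18, 9, 63], [401.3, 185.7]), ([335, 187, 17, 19, 186], [342.9, 197.4]), ([331, 214, 24, 14, 82], [343.6, 222.4])]
```

View pics/a.png

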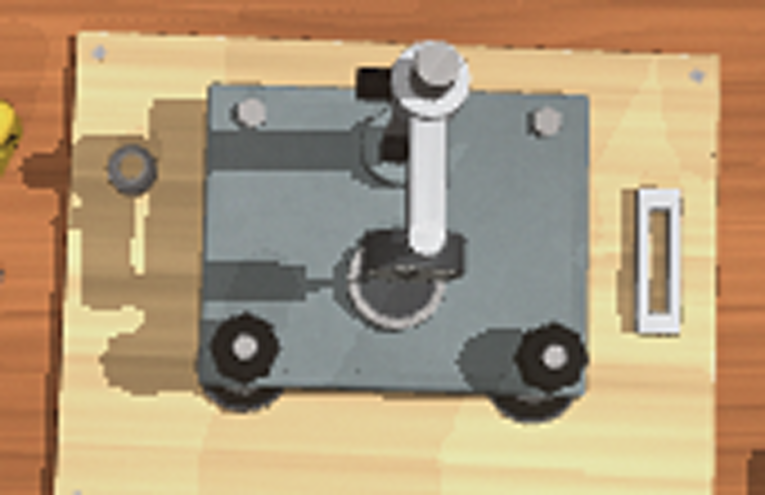

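View pics/b.png

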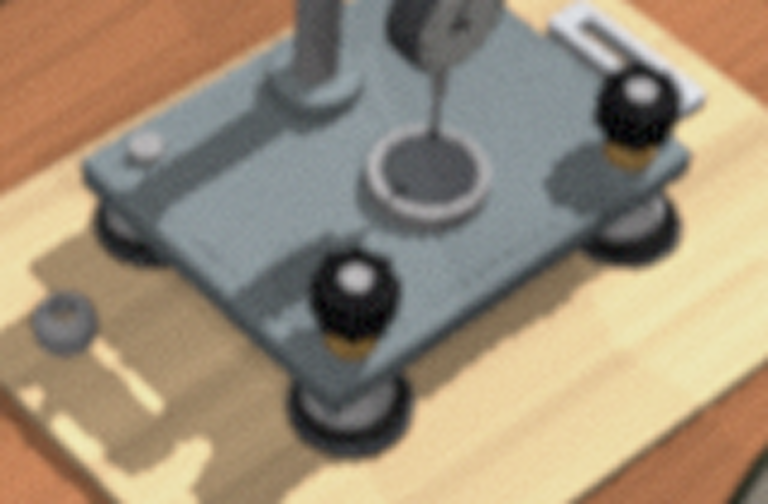

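The grey caps give the knob centres: top view about (319.4,206.9) and (388.1,209.1), side view about (344.2,193.1) and (403.5,154.0). I can't tell by eye which foot hangs, so I will probe.

```bash
python3 - <<'E'
from h import *
for k,(a,b) in dict(L=((319.4,206.9),(344.2,193.1)),R=((388.1,209.1),(403.5,154.0))).items():
    (c1,d1),(c2,d2)=ray("top",*a),ray("side",*b)
    A=np.c_[d1,-d2];s=np.linalg.lstsq(A,c2-c1,rcond=None)[0]
    p,q=c1+s[0]*d1,c2+s[1]*d2
    print(k,((p+q)/2).round(1),np.linalg.norm(p-q).round(1),onz("top",*a,108).round(1),onz("side",*b,108).round(1))
for b in((320.6,154.9),(386.3,157.1)): print(onz("top",*b,66).round(1))
from scipy.spatial.transform import Rotation as R
from rig import ctrl
w,x,y,z=ctrl.sense()["ee_rot"]; print(R.from_quat([x,y,z,w]).as_matrix().round(3))
E
```

```text
L [526.9  13.4 106.3] 2.0 [525.9  12.8 108. ] [526.8  15.  108. ]
R [ 519.9 -170.5  105.1] 2.5 [ 518.6 -170.7  108. ] [ 519.2 -167.4  108. ]
[676.7   7.8  66. ]
[ 668.8 -176.4   66. ]
[[-0.     0.322 -0.947]
 [ 0.001 -0.947 -0.322]
 [-1.    -0.001 -0.   ]]
```

>>> carry_out(targets=[{"x":0.046,"y":0.04,"z":0,"az":0.18,"hand":-1},{"x":0.095,"y":0.08,"z":-0.01,"az":0.36,"hand":-1},{"x":0.14,"y":0.12,"z":-0.03,"az":0.54,"hand":-1},{"x":0.185,"y":0.16,"z":-0.04,"az":0.72,"hand":-1},{"x":0.23,"y":0.2,"z":-0.05,"az":0.9,"hand":-1}], grip_force=30)

```text
invalid input at $.targets[0]: expected keys x, y, z, ax, ay, az, hand
```

>>> carry_out(targets=[{"x":0.0,"y":0.05,"z":0,"az":0.18,"hand":-1},{"x":0.02,"y":0.1,"z":0,"az":0.36,"hand":-1},{"x":0.06,"y":0.127,"z":-0.01,"az":0.54,"hand":-1},{"x":0.12,"y":0.127,"z":-0.04,"az":0.72,"hand":-1},{"x":0.12,"y":0.127,"z":-0.05,"az":0.9,"hand":-1}])

```text
invalid input at $.targets[0]: expected keys x, y, z, ax, ay, az, hand
```

>>> carry_out(targets=[{"x":0.046,"y":0.04,"z":0,"ax":0,"ay":0,"az":0.18,"hand":-1},{"x":0.095,"y":0.08,"z":-0.01,"ax":0,"ay":0,"az":0.36,"hand":-1},{"x":0.14,"y":0.12,"z":-0.03,"ax":0,"ay":0,"az":0.54,"hand":-1},{"x":0.185,"y":0.16,"z":-0.04,"ax":0,"ay":0,"az":0.72,"hand":-1},{"x":0.23,"y":0.2,"z":-0.05,"ax":0,"ay":0,"az":0.9,"hand":-1}], grip_force=30)

```text
time_s: 0.72
eef_pos: [400.1, -295.5, 180.8]
ee_rot: [-0.409, -0.577, -0.409, 0.577]
force: [0.5, -0.7, -0.0]
grip_width: 0.0
```

>>> carry_out(targets=[{"x":0.0,"y":0.05,"z":0,"ax":0,"ay":0,"az":0.18,"hand":-1},{"x":0.02,"y":0.1,"z":0,"ax":0,"ay":0,"az":0.36,"hand":-1},{"x":0.06,"y":0.127,"z":-0.01,"ax":0,"ay":0,"az":0.54,"hand":-1},{"x":0.12,"y":0.127,"z":-0.04,"ax":0,"ay":0,"az":0.72,"hand":-1},{"x":0.12,"y":0.127,"z":-0.05,"ax":0,"ay":0,"az":0.9,"hand":-1}])

```text
time_s: 1.35
eef_pos: [520.5, -168.9, 128.5]
ee_rot: [0.618, 0.341, 0.621, -0.341]
force: [-0.4, -0.3, 1.1]
grip_width: 0.003
```

```bash
python3 - <<'E'
from rig import ctrl
s=ctrl.sense();print(s["joints"].round(3),s["eef_pos"].round(2),s["force"].round(2),s["wrist_torque"].round(3))
E
```

```text
[-0.528  0.463  1.565  0.     1.117 -1.093] [ 520.48 -168.95  128.53] [-0.41 -0.33  1.12] [ 0.017  0.078 -0.051]
```

>>> carry_out(targets=[{"x":0,"y":0,"z":-0.012,"ax":0,"ay":0,"az":0,"hand":-1},{"x":0,"y":0,"z":-0.017,"ax":0,"ay":0,"az":0,"hand":-1},{"x":0,"y":0,"z":-0.019,"ax":0,"ay":0,"az":0,"hand":-1},{"x":0,"y":0,"z":-0.0195,"ax":0,"ay":0,"az":0,"hand":-1},{"x":0,"y":0,"z":-0.02,"ax":0,"ay":0,"az":0,"hand":-1}])

```text
time_s: 1.98
eef_pos: [519.1, -170.2, 111.8]
ee_rot: [0.618, 0.343, 0.618, -0.344]
force: [-0.0, -0.1, 0.3]
grip_width: -0.001
```

>>> carry_out(targets=[{"x":0,"y":0,"z":-0.001,"ax":0,"ay":0,"az":0,"hand":-1},{"x":0,"y":0,"z":-0.002,"ax":0,"ay":0,"az":0,"hand":-1},{"x":0,"y":0,"z":-0.003,"ax":0,"ay":0,"az":0,"hand":-1},{"x":0,"y":0,"z":-0.0035,"ax":0,"ay":0,"az":0,"hand":-1},{"x":0,"y":0,"z":-0.0035,"ax":0,"ay":0,"az":0,"hand":-1}])

```text
time_s: 2.6
eef_pos: [519.0, -170.1, 107.8]
ee_rot: [0.618, 0.343, 0.618, -0.343]
force: [0.4, -0.8, -0.5]
grip_width: 0.002
```

>>> carry_out(targets=[{"x":0,"y":0,"z":-0.0005,"ax":0,"ay":0,"az":0,"hand":-1},{"x":0,"y":0,"z":-0.001,"ax":0,"ay":0,"az":0,"hand":-1},{"x":0,"y":0,"z":-0.001,"ax":0,"ay":0,"az":0,"hand":-1}])

```text
time_s: 2.98
eef_pos: [519.0, -170.0, 106.7]
ee_rot: [0.618, 0.343, 0.618, -0.343]
force: [0.2, -1.2, -0.7]
grip_width: 0.001
```

>>> carry_out(targets=[{"x":0,"y":0,"z":-0.0005,"ax":0,"ay":0,"az":0,"hand":-1},{"x":0,"y":0,"z":-0.001,"ax":0,"ay":0,"az":0,"hand":-1},{"x":0,"y":0,"z":-0.001,"ax":0,"ay":0,"az":0,"hand":-1}])

```text
time_s: 3.35
eef_pos: [519.0, -170.1, 105.8]
ee_rot: [0.618, 0.343, 0.618, -0.343]
force: [-0.3, 0.6, 0.3]
grip_width: 0.002
```

>>> carry_out(targets=[{"x":0,"y":0,"z":-0.0005,"ax":0,"ay":0,"az":0,"hand":-1},{"x":0,"y":0,"z":-0.001,"ax":0,"ay":0,"az":0,"hand":-1},{"x":0,"y":0,"z":-0.001,"ax":0,"ay":0,"az":0,"hand":-1}])

```text
time_s: 3.72
eef_pos: [519.1, -170.2, 105.1]
ee_rot: [0.618, 0.343, 0.618, -0.343]
force: [-1.5, 0.1, 4.4]
grip_width: 0.001
```

>>> carry_out(targets=[{"x":0,"y":0,"z":-0.0005,"ax":0,"ay":0,"az":0,"hand":-1},{"x":0,"y":0,"z":-0.001,"ax":0,"ay":0,"az":0,"hand":-1},{"x":0,"y":0,"z":-0.001,"ax":0,"ay":0,"az":0,"hand":-1}])

```text
time_s: 4.1
eef_pos: [519.1, -170.3, 104.3]
ee_rot: [0.618, 0.343, 0.618, -0.343]
force: [-2.4, 0.4, 7.2]
grip_width: -0.001
```

>>> carry_out(targets=[{"x":0,"y":0,"z":-0.0005,"ax":0,"ay":0,"az":0,"hand":-1},{"x":0,"y":0,"z":-0.001,"ax":0,"ay":0,"az":0,"hand":-1},{"x":0,"y":0,"z":-0.001,"ax":0,"ay":0,"az":0,"hand":-1}])

```text
time_s: 4.47
eef_pos: [519.0, -170.5, 103.5]
ee_rot: [0.618, 0.343, 0.618, -0.344]
force: [-3.8, -0.4, 8.2]
grip_width: 0.002
```

```bash
python3 - <<'E'
from rig import ctrl
s=ctrl.sense();print(s["eef_pos"].round(2),s["force"].round(2),s["wrist_torque"].round(3))
E
```

```text
[ 519.01 -170.49  103.49] [-3.76 -0.39  8.23] [-0.124  0.633  0.037]
```

>>> carry_out(targets=[{"x":0,"y":0,"z":-0.0005,"ax":0,"ay":0,"az":0,"hand":-1},{"x":0,"y":0,"z":-0.001,"ax":0,"ay":0,"az":0,"hand":-1},{"x":0,"y":0,"z":-0.001,"ax":0,"ay":0,"az":0,"hand":-1}])

```text
time_s: 4.85
eef_pos: [519.0, -170.6, 102.8]
ee_rot: [0.619, 0.343, 0.618, -0.344]
force: [-5.2, -1.6, 11.4]
grip_width: -0.006
```

>>> carry_out(targets=[{"x":0,"y":0,"z":-0.0005,"ax":0,"ay":0,"az":0,"hand":-1},{"x":0,"y":0,"z":-0.001,"ax":0,"ay":0,"az":0,"hand":-1},{"x":0,"y":0,"z":-0.001,"ax":0,"ay":0,"az":0,"hand":-1}])

```text
time_s: 5.22
eef_pos: [519.2, -170.8, 102.4]
ee_rot: [0.619, 0.343, 0.618, -0.344]
force: [-7.1, -1.9, 16.4]
grip_width: 0.0
```

>>> carry_out(targets=[{"x":0,"y":0,"z":0.02,"ax":0,"ay":0,"az":0,"hand":-1},{"x":-0.05,"y":0,"z":0.04,"ax":0,"ay":0,"az":0,"hand":-1},{"x":-0.085,"y":0.05,"z":0.04,"ax":0,"ay":0,"az":0,"hand":-1},{"x":-0.085,"y":0.11,"z":0.04,"ax":0,"ay":0,"az":0,"hand":-1},{"x":-0.06,"y":0.16,"z":0.04,"ax":0,"ay":0,"az":0,"hand":-1}])

```text
time_s: 5.85
eef_pos: [458.2, -8.4, 141.0]
ee_rot: [0.618, 0.344, 0.618, -0.344]
force: [0.6, -1.4, 0.7]
grip_width: 0.0
```

>>> carry_out(targets=[{"x":0.04,"y":0.024,"z":0,"ax":0,"ay":0,"az":0,"hand":-1},{"x":0.067,"y":0.024,"z":-0.015,"ax":0,"ay":0,"az":0,"hand":-1},{"x":0.067,"y":0.024,"z":-0.029,"ax":0,"ay":0,"az":0,"hand":-1},{"x":0.067,"y":0.024,"z":-0.032,"ax":0,"ay":0,"az":0,"hand":-1},{"x":0.067,"y":0.024,"z":-0.0325,"ax":0,"ay":0,"az":0,"hand":-1}])

```text
time_s: 6.48
eef_pos: [525.5, 13.8, 108.4]
ee_rot: [0.618, 0.343, 0.618, -0.343]
force: [0.6, 0.2, 0.3]
grip_width: 0.002
```

>>> carry_out(targets=[{"x":0,"y":0,"z":-0.0005,"ax":0,"ay":0,"az":0,"hand":-1},{"x":0,"y":0,"z":-0.001,"ax":0,"ay":0,"az":0,"hand":-1},{"x":0,"y":0,"z":-0.001,"ax":0,"ay":0,"az":0,"hand":-1}])

```text
time_s: 6.85
eef_pos: [526.0, 13.9, 107.5]
ee_rot: [0.618, 0.343, 0.618, -0.343]
force: [-0.2, -0.1, 0.1]
grip_width: 0.002
```

>>> carry_out(targets=[{"x":0,"y":0,"z":-0.0005,"ax":0,"ay":0,"az":0,"hand":-1},{"x":0,"y":0,"z":-0.001,"ax":0,"ay":0,"az":0,"hand":-1},{"x":0,"y":0,"z":-0.001,"ax":0,"ay":0,"az":0,"hand":-1}])

```text
time_s: 7.22
eef_pos: [526.2, 13.9, 106.8]
ee_rot: [0.618, 0.343, 0.618, -0.343]
force: [-1.4, 0.4, 5.5]
grip_width: 0.0
```

>>> carry_out(targets=[{"x":0,"y":0,"z":-0.0005,"ax":0,"ay":0,"az":0,"hand":-1},{"x":0,"y":0,"z":-0.001,"ax":0,"ay":0,"az":0,"hand":-1},{"x":0,"y":0,"z":-0.001,"ax":0,"ay":0,"az":0,"hand":-1}])

```text
time_s: 7.6
eef_pos: [526.5, 13.9, 106.5]
ee_rot: [0.619, 0.343, 0.618, -0.343]
force: [-3.9, 0.6, 10.9]
grip_width: -0.001
```

>>> carry_out(targets=[{"x":0,"y":0,"z":0.02,"ax":0,"ay":0,"az":0,"hand":-1},{"x":-0.05,"y":0,"z":0.05,"ax":0,"ay":0,"az":0,"hand":-1},{"x":-0.085,"y":-0.05,"z":0.05,"ax":0,"ay":0,"az":0,"hand":0},{"x":-0.085,"y":-0.11,"z":0.05,"ax":0,"ay":0,"az":0,"hand":0.4},{"x":-0.06,"y":-0.16,"z":0.05,"ax":0,"ay":0,"az":0,"hand":0.4}])

```text
time_s: 8.22
eef_pos: [465.4, -147.9, 155.9]
ee_rot: [0.618, 0.344, 0.618, -0.344]
force: [1.1, -0.4, 0.8]
grip_width: 0.632
```

>>> carry_out(targets=[{"x":0.03,"y":-0.023,"z":0,"ax":0,"ay":0,"az":0,"hand":0.4},{"x":0.053,"y":-0.023,"z":-0.01,"ax":0,"ay":0,"az":0,"hand":0.4},{"x":0.053,"y":-0.023,"z":-0.02,"ax":0,"ay":0,"az":0,"hand":0.4},{"x":0.053,"y":-0.023,"z":-0.02,"ax":0,"ay":0,"az":0,"hand":0.4}])

```text
time_s: 8.72
eef_pos: [517.9, -168.5, 134.4]
ee_rot: [0.617, 0.343, 0.619, -0.343]
force: [0.3, 0.7, -0.9]
grip_width: 0.706
```

```bash
python3 - <<'E'
from h import *
from rig import ctrl
s=ctrl.sense();print(s["eef_pos"].round(2),s["force"].round(2),s["wrist_torque"].round(3),s["joints"].round(2),s["grip_width"])
a=viewer.capture("top");b=viewer.capture("side")
f=lambda i,u,v:cv2.resize(i[v-40:v+40,u-40:u+40],None,fx=4.8,fy=4.8,interpolation=cv2.INTER_CUBIC)
cv2.imwrite("pics/c.png",np.hstack([f(a,388,205),f(b,403,150)]))
E
```

```text
[ 517.95 -168.46  134.37] [ 0.26  0.69 -0.89] [-0.02  -0.01  -0.036] [-0.53  0.45  1.57 -0.    1.13 -1.09] 0.7057337973386684
```

View pics/c.png

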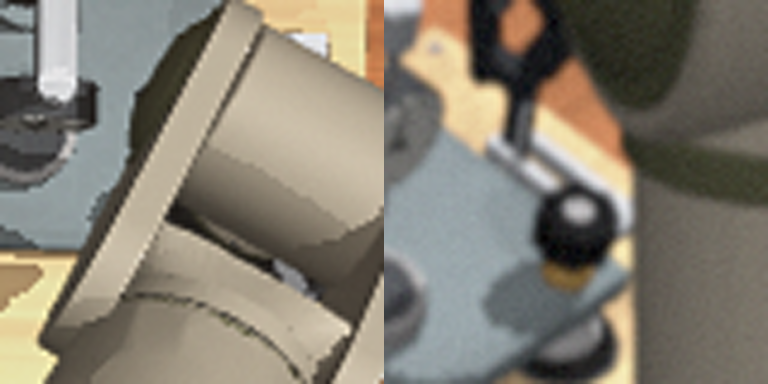

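The picture shows the gripper above the right knob, with one open finger visible up and left of it and nothing else in its way. Going down to grasp.

>>> carry_out(targets=[{"x":0.0,"y":0,"z":-0.015,"ax":0,"ay":0,"az":0,"hand":0.4},{"x":0.0,"y":0,"z":-0.03,"ax":0,"ay":0,"az":0,"hand":0.4},{"x":0.0,"y":0,"z":-0.045,"ax":0,"ay":0,"az":0,"hand":0.4},{"x":0.0,"y":0,"z":-0.058,"ax":0,"ay":0,"az":0,"hand":0.4},{"x":0.0,"y":0,"z":-0.062,"ax":0,"ay":0,"az":0,"hand":0.4}])

```text
time_s: 9.45
eef_pos: [518.7, -168.9, 72.2]
ee_rot: [0.618, 0.343, 0.619, -0.343]
force: [-0.1, -0.3, -0.3]
grip_width: 0.699
```

>>> carry_out(targets=[{"x":0.0,"y":0,"z":0,"ax":0,"ay":0,"az":0,"hand":0.1},{"x":0.0,"y":0,"z":0,"ax":0,"ay":0,"az":0,"hand":0}], grip_force=25)

```text
time_s: 9.7
eef_pos: [519.3, -169.2, 73.8]
ee_rot: [0.619, 0.343, 0.618, -0.343]
force: [1.2, -0.1, 0.4]
grip_width: 0.505
```

```bash
python3 - <<'E'
from h import *
from rig import ctrl
s=ctrl.sense();print(s["eef_pos"].round(2),s["force"].round(2),s["wrist_torque"].round(3),s["joints"].round(2),s["grip_width"])
b=viewer.capture("side")
cv2.imwrite("pics/d.png",cv2.resize(b[105:205,340:460],None,fx=5,fy=5,interpolation=cv2.INTER_CUBIC))
E
```

```text
[ 519.31 -169.21   73.77] [ 1.25 -0.06  0.41] [-0.048 -0.04   0.026] [-0.53  0.53  1.62  0.    0.99 -1.09] 0.5054047887136698
```

View pics/d.png

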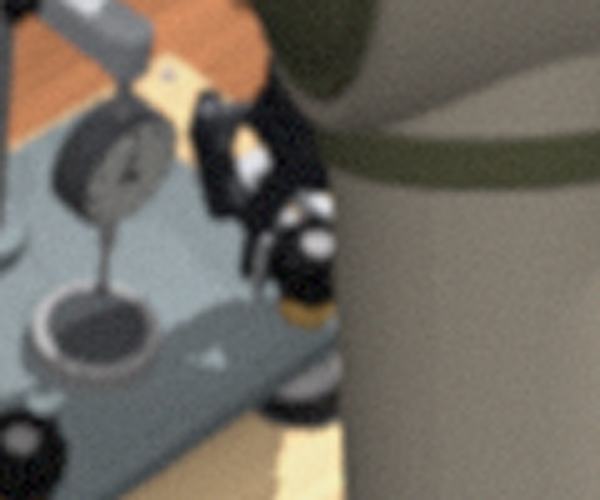

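The left finger stands beside the right knob at the right height. Now I close the jaws.

>>> carry_out(targets=[{"x":0.0,"y":0,"z":0,"ax":0,"ay":0,"az":0,"hand":-0.1},{"x":0.0,"y":0,"z":0,"ax":0,"ay":0,"az":0,"hand":-0.3},{"x":0.0,"y":0,"z":0,"ax":0,"ay":0,"az":0,"hand":-1}], grip_force=25)

```text
time_s: 10.12
eef_pos: [519.5, -169.0, 73.7]
ee_rot: [0.619, 0.343, 0.618, -0.343]
force: [3.7, 3.3, 2.4]
grip_width: 0.451
```

```bash
cat > s.py <<'E'
from rig import ctrl
s=ctrl.sense();print(s["eef_pos"].round(2),s["force"].round(2),s["wrist_torque"].round(3),s["joints"].round(3)[[0,5]],s["grip_width"])
E
python3 s.py
```

```text
[ 519.53 -169.     73.68] [3.74 3.34 2.45] [ 0.525 -0.771 -0.01 ] [-0.529 -1.087] 0.45081674684330086
```

>>> carry_out(targets=[{"x":0.0005,"y":0.0005,"z":0,"ax":0,"ay":0,"az":-0.12,"hand":-1},{"x":0.0005,"y":0.0005,"z":-0.0002,"ax":0,"ay":0,"az":-0.26,"hand":-1},{"x":0.0005,"y":0.0005,"z":-0.0004,"ax":0,"ay":0,"az":-0.4,"hand":-1},{"x":0.0005,"y":0.0005,"z":-0.0006,"ax":0,"ay":0,"az":-0.5,"hand":-1},{"x":0.0005,"y":0.0005,"z":-0.0008,"ax":0,"ay":0,"az":-0.6,"hand":-1}])

```text
time_s: 10.75
eef_pos: [520.2, -168.6, 72.8]
ee_rot: [0.489, 0.512, 0.488, -0.511]
force: [5.2, 1.7, 1.4]
grip_width: 0.453
```

```bash
python3 s.py
```

```text
[ 520.23 -168.64   72.79] [5.22 1.69 1.38] [ 0.419 -1.052 -0.028] [-0.528 -0.482] 0.45315748723454197
```

>>> carry_out(targets=[{"x":0.0007,"y":0.0002,"z":-0.0002,"ax":0,"ay":0,"az":-0.12,"hand":-1},{"x":0.0007,"y":0.0002,"z":-0.0004,"ax":0,"ay":0,"az":-0.26,"hand":-1},{"x":0.0007,"y":0.0002,"z":-0.0006,"ax":0,"ay":0,"az":-0.4,"hand":-1},{"x":0.0007,"y":0.0002,"z":-0.0008,"ax":0,"ay":0,"az":-0.5,"hand":-1},{"x":0.0007,"y":0.0002,"z":-0.001,"ax":0,"ay":0,"az":-0.6,"hand":-1}])

```text
time_s: 11.38
eef_pos: [520.9, -168.6, 71.8]
ee_rot: [0.316, 0.633, 0.315, -0.632]
force: [5.8, 1.2, 0.7]
grip_width: 0.449
```

```bash
python3 s.py
```

```text
[ 520.93 -168.57   71.82] [5.75 1.17 0.68] [ 0.425 -0.932  0.006] [-0.527  0.119] 0.44927395508774715
```

>>> carry_out(targets=[{"x":0.0004,"y":0,"z":-0.0002,"ax":0,"ay":0,"az":-0.12,"hand":-1},{"x":0.0004,"y":0,"z":-0.0003,"ax":0,"ay":0,"az":-0.26,"hand":-1},{"x":0.0004,"y":0,"z":-0.0004,"ax":0,"ay":0,"az":-0.4,"hand":-1},{"x":0.0004,"y":0,"z":-0.0005,"ax":0,"ay":0,"az":-0.5,"hand":-1},{"x":0.0004,"y":0,"z":-0.0006,"ax":0,"ay":0,"az":-0.6,"hand":-1}])

```text
time_s: 12.0
eef_pos: [521.5, -168.7, 71.3]
ee_rot: [0.115, 0.699, 0.114, -0.697]
force: [7.2, 0.6, 0.7]
grip_width: 0.45
```

```bash
python3 s.py
```

```text
[ 521.55 -168.73   71.27] [7.23 0.58 0.73] [ 0.377 -1.164  0.071] [-0.527  0.719] 0.4495313674197998
```

>>> carry_out(targets=[{"x":0,"y":0,"z":0,"ax":0,"ay":0,"az":0,"hand":0.0},{"x":0,"y":0,"z":0,"ax":0,"ay":0,"az":0,"hand":0.2},{"x":0,"y":0,"z":0,"ax":0,"ay":0,"az":0,"hand":0.2}])

```text
time_s: 12.38
eef_pos: [520.3, -168.3, 70.7]
ee_rot: [-0.116, -0.697, -0.116, 0.698]
force: [-0.7, 0.0, -0.0]
grip_width: 0.599
```

```bash
python3 s.py
```

```text
[ 520.3  -168.33   70.71] [-0.71  0.01 -0.01] [ 0.017  0.049 -0.011] [-0.527  0.715] 0.5991858869262433
```

>>> carry_out(targets=[{"x":0,"y":0,"z":0,"ax":0,"ay":0,"az":0,"hand":-0.1},{"x":0,"y":0,"z":0,"ax":0,"ay":0,"az":0,"hand":-1},{"x":0,"y":0,"z":0,"ax":0,"ay":0,"az":0,"hand":-1},{"x":0,"y":0,"z":0,"ax":0,"ay":0,"az":0,"hand":-1}], grip_force=20)

```text
time_s: 12.88
eef_pos: [520.9, -169.0, 71.3]
ee_rot: [0.116, 0.698, 0.115, -0.697]
force: [-0.1, -5.7, 2.5]
grip_width: 0.445
```

```bash
python3 s.py
```

```text
[ 520.88 -169.01   71.26] [-0.12 -5.67  2.5 ] [-0.821  0.039 -0.001] [-0.527  0.716] 0.4451977635723431
```

>>> carry_out(targets=[{"x":0,"y":0,"z":0,"ax":0,"ay":0,"az":0,"hand":0.0},{"x":0.0009,"y":-0.0007,"z":0,"ax":0,"ay":0,"az":0,"hand":0.1},{"x":0.0009,"y":-0.0007,"z":0,"ax":0,"ay":0,"az":0,"hand":-0.1},{"x":0.0009,"y":-0.0007,"z":0,"ax":0,"ay":0,"az":0,"hand":-1},{"x":0.0009,"y":-0.0007,"z":0,"ax":0,"ay":0,"az":0,"hand":-1}])

```text
time_s: 13.5
eef_pos: [521.6, -169.2, 71.0]
ee_rot: [0.115, 0.698, 0.115, -0.698]
force: [0.2, -2.5, 0.7]
grip_width: 0.443
```

```bash
python3 s.py
```

```text
[ 521.63 -169.21   70.99] [ 0.2  -2.46  0.71] [-0.305 -0.07   0.013] [-0.527  0.716] 0.44272791925767
```

>>> carry_out(targets=[{"x":0,"y":-0.0003,"z":0,"ax":0,"ay":0,"az":-0.08,"hand":-1},{"x":0,"y":-0.0003,"z":0,"ax":0,"ay":0,"az":-0.16,"hand":-1},{"x":0,"y":-0.0003,"z":0,"ax":0,"ay":0,"az":-0.23,"hand":-1},{"x":0,"y":-0.0003,"z":0,"ax":0,"ay":0,"az":-0.3,"hand":-1}])

```text
time_s: 14.0
eef_pos: [521.6, -169.3, 70.8]
ee_rot: [0.009, 0.707, 0.009, -0.707]
force: [1.7, -2.3, -0.4]
grip_width: 0.449
```

```bash
python3 s.py
```

```text
[ 521.62 -169.26   70.82] [ 1.75 -2.28 -0.43] [-0.088 -0.189  0.093] [-0.528  1.018] 0.449203228224459
```

>>> carry_out(targets=[{"x":0,"y":0,"z":0,"ax":0,"ay":0,"az":-0.08,"hand":-1},{"x":0,"y":0,"z":0,"ax":0,"ay":0,"az":-0.16,"hand":-1},{"x":0,"y":0,"z":0,"ax":0,"ay":0,"az":-0.23,"hand":-1},{"x":0,"y":0,"z":0,"ax":0,"ay":0,"az":-0.3,"hand":-1}])

```text
time_s: 14.5
eef_pos: [521.7, -169.3, 70.8]
ee_rot: [-0.097, 0.701, -0.097, -0.7]
force: [1.9, -1.5, -1.1]
grip_width: 0.45
```

```bash
python3 s.py
```

```text
[ 521.7  -169.29   70.76] [ 1.9  -1.53 -1.09] [-0.194 -0.43   0.066] [-0.528  1.317] 0.45013883663259935
```

>>> carry_out(targets=[{"x":0,"y":0,"z":0.0003,"ax":0,"ay":0,"az":-0.04,"hand":-1}])

```text
time_s: 14.62
eef_pos: [521.6, -169.3, 70.9]
ee_rot: [-0.111, 0.699, -0.11, -0.698]
force: [3.2, -1.8, -3.3]
grip_width: 0.45
```

```bash
python3 s.py; python3 -c "
from rig import viewer
viewer.capture('side')"; python3 s.py
```

```text
[ 521.64 -169.26   70.9 ] [ 3.19 -1.83 -3.31] [-0.279 -0.441  0.075] [-0.528  1.357] 0.4496537376222356
[ 521.62 -169.27   70.88] [ 3.03 -1.77 -4.46] [-0.216 -0.461 -0.01 ] [-0.528  1.358] 0.45139063786778033
```

>>> carry_out(targets=[{"x":0,"y":0,"z":0.0003,"ax":0,"ay":0,"az":-0.04,"hand":-1}])

```text
time_s: 14.8
eef_pos: [521.6, -169.2, 71.0]
ee_rot: [-0.124, 0.696, -0.124, -0.696]
force: [3.5, -2.3, -6.4]
grip_width: 0.449
```

```bash
python3 s.py; python3 -c "
from rig import viewer
viewer.capture('side')"; python3 s.py
```

```text
[ 521.57 -169.23   71.02] [ 3.47 -2.29 -6.38] [-0.231 -0.599  0.053] [-0.528  1.395] 0.4494621951433892
[ 521.54 -169.23   71.  ] [ 4.05 -1.84 -6.13] [-0.226 -0.551  0.027] [-0.528  1.397] 0.45163586797665095
```

>>> carry_out(targets=[{"x":0,"y":0,"z":-0.0008,"ax":0,"ay":0,"az":0,"hand":-1},{"x":0,"y":0,"z":-0.0008,"ax":0,"ay":0,"az":-0.03,"hand":-1},{"x":0,"y":0,"z":-0.0008,"ax":0,"ay":0,"az":-0.07,"hand":-1}])

```text
time_s: 15.22
eef_pos: [521.6, -169.3, 70.8]
ee_rot: [-0.149, 0.691, -0.149, -0.691]
force: [3.4, -1.6, -4.0]
grip_width: 0.447
```

```bash
python3 s.py
```

```text
[ 521.64 -169.33   70.75] [ 3.4  -1.57 -4.02] [-0.115 -0.525  0.022] [-0.528  1.467] 0.4472341820968783
```

>>> carry_out(targets=[{"x":0,"y":0,"z":0,"ax":0,"ay":0,"az":-0.03,"hand":-1}])

```text
time_s: 15.35
eef_pos: [521.6, -169.3, 70.7]
ee_rot: [-0.159, 0.689, -0.159, -0.689]
force: [3.4, -2.3, -2.5]
grip_width: 0.447
```

```bash
python3 s.py
```

```text
[ 521.62 -169.34   70.72] [ 3.41 -2.29 -2.49] [-0.033 -0.608  0.081] [-0.528  1.497] 0.4472681714103543
```

>>> carry_out(targets=[{"x":0,"y":0,"z":0,"ax":0,"ay":0,"az":0,"hand":0.0},{"x":0,"y":0,"z":0,"ax":0,"ay":0,"az":0,"hand":0.2},{"x":0,"y":0,"z":0.02,"ax":0,"ay":0,"az":0,"hand":0.2},{"x":0,"y":0,"z":0.05,"ax":0,"ay":0,"az":0,"hand":0.2},{"x":0,"y":0,"z":0.05,"ax":0,"ay":0,"az":0,"hand":0.0}])

```text
time_s: 15.98
eef_pos: [522.3, -169.7, 122.6]
ee_rot: [-0.158, 0.69, -0.159, -0.688]
force: [-0.1, 0.5, -0.4]
grip_width: 0.5
```

>>> carry_out(targets=[{"x":0,"y":0,"z":0,"ax":0,"ay":0,"az":0,"hand":-1},{"x":0,"y":0,"z":0,"ax":0,"ay":0,"az":0,"hand":-1},{"x":0,"y":0,"z":0,"ax":0,"ay":0,"az":0,"hand":-1},{"x":0,"y":0,"z":0,"ax":0,"ay":0,"az":0,"hand":-1}])

```text
time_s: 16.48
eef_pos: [521.4, -169.3, 120.4]
ee_rot: [0.159, -0.689, 0.158, 0.689]
force: [-0.1, 0.3, -0.5]
grip_width: 0.004
```

```bash
python3 s.py
```

```text
[ 521.41 -169.32  120.39] [-0.1   0.31 -0.46] [-0.038  0.037  0.022] [-0.528  1.495] 0.00388275500020615
```

>>> carry_out(targets=[{"x":0,"y":0,"z":-0.01,"ax":0,"ay":0,"az":0,"hand":-1},{"x":0,"y":0,"z":-0.014,"ax":0,"ay":0,"az":0,"hand":-1},{"x":0,"y":0,"z":-0.0155,"ax":0,"ay":0,"az":0,"hand":-1},{"x":0,"y":0,"z":-0.016,"ax":0,"ay":0,"az":0,"hand":-1},{"x":0,"y":0,"z":-0.016,"ax":0,"ay":0,"az":0,"hand":-1}])

```text
time_s: 17.1
eef_pos: [521.6, -169.4, 104.8]
ee_rot: [-0.158, 0.689, -0.159, -0.689]
force: [-0.7, -0.5, -0.2]
grip_width: 0.002
```

>>> carry_out(targets=[{"x":0,"y":0,"z":-0.0003,"ax":0,"ay":0,"az":0,"hand":-1},{"x":0,"y":0,"z":-0.0006,"ax":0,"ay":0,"az":0,"hand":-1},{"x":0,"y":0,"z":-0.0006,"ax":0,"ay":0,"az":0,"hand":-1}])

```text
time_s: 17.48
eef_pos: [521.5, -169.4, 104.1]
ee_rot: [0.159, -0.689, 0.159, 0.689]
force: [0.1, 0.2, -0.5]
grip_width: -0.0
```

>>> carry_out(targets=[{"x":0,"y":0,"z":-0.0003,"ax":0,"ay":0,"az":0,"hand":-1},{"x":0,"y":0,"z":-0.0006,"ax":0,"ay":0,"az":0,"hand":-1},{"x":0,"y":0,"z":-0.0006,"ax":0,"ay":0,"az":0,"hand":-1}])

```text
time_s: 17.85
eef_pos: [521.5, -169.4, 103.5]
ee_rot: [0.159, -0.689, 0.159, 0.689]
force: [-0.2, 0.5, 1.0]
grip_width: -0.002
```

>>> carry_out(targets=[{"x":0,"y":0,"z":-0.0003,"ax":0,"ay":0,"az":0,"hand":-1},{"x":0,"y":0,"z":-0.0006,"ax":0,"ay":0,"az":0,"hand":-1},{"x":0,"y":0,"z":-0.0006,"ax":0,"ay":0,"az":0,"hand":-1}])

```text
time_s: 18.23
eef_pos: [521.5, -169.3, 102.9]
ee_rot: [0.159, -0.689, 0.158, 0.689]
force: [-0.3, 0.5, 0.6]
grip_width: 0.002
```

>>> carry_out(targets=[{"x":0,"y":0,"z":-0.0003,"ax":0,"ay":0,"az":0,"hand":-1},{"x":0,"y":0,"z":-0.0006,"ax":0,"ay":0,"az":0,"hand":-1},{"x":0,"y":0,"z":-0.0006,"ax":0,"ay":0,"az":0,"hand":-1}])

```text
time_s: 18.6
eef_pos: [521.6, -169.4, 102.4]
ee_rot: [-0.159, 0.689, -0.159, -0.689]
force: [0.0, 0.1, 1.1]
grip_width: -0.001
```

>>> carry_out(targets=[{"x":0,"y":0,"z":-0.0003,"ax":0,"ay":0,"az":0,"hand":-1},{"x":0,"y":0,"z":-0.0006,"ax":0,"ay":0,"az":0,"hand":-1},{"x":0,"y":0,"z":-0.0006,"ax":0,"ay":0,"az":0,"hand":-1}])

```text
time_s: 18.98
eef_pos: [521.7, -169.5, 102.2]
ee_rot: [-0.158, 0.689, -0.159, -0.689]
force: [-1.6, -0.1, 5.8]
grip_width: -0.002
```

>>> carry_out(targets=[{"x":0,"y":0,"z":-0.0003,"ax":0,"ay":0,"az":0,"hand":-1},{"x":0,"y":0,"z":-0.0005,"ax":0,"ay":0,"az":0,"hand":-1},{"x":0,"y":0,"z":-0.0005,"ax":0,"ay":0,"az":0,"hand":-1}])

```text
time_s: 19.35
eef_pos: [521.8, -169.5, 102.1]
ee_rot: [-0.158, 0.69, -0.159, -0.689]
force: [-2.3, 0.4, 8.8]
grip_width: 0.004
```

```bash
python3 s.py
```

```text
[ 521.81 -169.54  102.07] [-2.25  0.4   8.76] [0.166 0.277 0.03 ] [-0.528  1.495] 0.0035061645586312675
```

>>> carry_out(targets=[{"x":0,"y":0,"z":0.02,"ax":0,"ay":0,"az":0,"hand":0.3},{"x":0,"y":0,"z":0.025,"ax":0,"ay":0,"az":0,"hand":0.3},{"x":0,"y":0,"z":0.025,"ax":0,"ay":0,"az":0,"hand":0.3},{"x":0,"y":0,"z":0.025,"ax":0,"ay":0,"az":0,"hand":0.3},{"x":0,"y":0,"z":0.02,"ax":0,"ay":0,"az":0,"hand":0.3}])

```text
time_s: 19.98
eef_pos: [521.5, -169.3, 120.7]
ee_rot: [0.159, -0.689, 0.158, 0.689]
force: [-0.5, -0.1, 0.3]
grip_width: 0.651
```

>>> carry_out(targets=[{"x":0,"y":0,"z":-0.015,"ax":0,"ay":0,"az":0,"hand":0.3},{"x":0,"y":0,"z":-0.03,"ax":0,"ay":0,"az":0,"hand":0.3},{"x":0,"y":0,"z":-0.045,"ax":0,"ay":0,"az":0,"hand":0.3},{"x":0,"y":0,"z":-0.0505,"ax":0,"ay":0,"az":0,"hand":0.3},{"x":0,"y":0,"z":-0.0505,"ax":0,"ay":0,"az":0,"hand":0.3}])

```text
time_s: 20.6
eef_pos: [521.5, -169.3, 70.3]
ee_rot: [0.159, -0.689, 0.158, 0.689]
force: [-0.3, 0.2, -0.4]
grip_width: 0.65
```

>>> carry_out(targets=[{"x":0,"y":0,"z":0,"ax":0,"ay":0,"az":0,"hand":0},{"x":0,"y":0,"z":0,"ax":0,"ay":0,"az":0,"hand":-0.1},{"x":0,"y":0,"z":0,"ax":0,"ay":0,"az":0,"hand":-1},{"x":0,"y":0,"z":0,"ax":0,"ay":0,"az":0,"hand":-1},{"x":0,"y":0,"z":0,"ax":0,"ay":0,"az":0,"hand":-1}])

```text
time_s: 21.22
eef_pos: [521.8, -169.6, 71.1]
ee_rot: [-0.158, 0.689, -0.159, -0.689]
force: [-1.3, -1.8, 5.5]
grip_width: 0.449
```

```bash
python3 s.py
```

```text
[ 521.76 -169.64   71.14] [-1.33 -1.81  5.49] [-0.287  0.134 -0.015] [-0.528  1.495] 0.4485456195960855
```

>>> carry_out(targets=[{"x":0,"y":0,"z":0.0005,"ax":0,"ay":0,"az":0,"hand":-1},{"x":0,"y":0,"z":0.0005,"ax":0,"ay":0,"az":-0.06,"hand":-1},{"x":0,"y":0,"z":0.0005,"ax":0,"ay":0,"az":-0.13,"hand":-1}])

```text
time_s: 21.6
eef_pos: [521.6, -169.5, 71.2]
ee_rot: [-0.203, 0.677, -0.204, -0.677]
force: [0.3, -2.8, 2.6]
grip_width: 0.45
```

```bash
python3 s.py
```

```text
[ 521.63 -169.54   71.23] [ 0.33 -2.79  2.61] [-0.372  0.039  0.09 ] [-0.528  1.627] 0.4498496443807186
```

>>> carry_out(targets=[{"x":0,"y":0,"z":0,"ax":0,"ay":0,"az":-0.07,"hand":-1}])

```text
time_s: 21.72
eef_pos: [521.7, -169.5, 71.2]
ee_rot: [-0.227, 0.67, -0.227, -0.669]
force: [-0.2, -1.9, 3.0]
grip_width: 0.45
```

```bash
python3 s.py
```

```text
[ 521.66 -169.53   71.23] [-0.18 -1.92  2.98] [-0.411  0.023  0.124] [-0.528  1.697] 0.44998796089620097
```

Torque is about 0.09–0.12 N m with roughly 3 N of my own downward push, which fits an even load. Releasing, then the press.

>>> carry_out(targets=[{"x":0,"y":0,"z":0,"ax":0,"ay":0,"az":0,"hand":0.0},{"x":0,"y":0,"z":0,"ax":0,"ay":0,"az":0,"hand":0.2},{"x":0,"y":0,"z":0.01,"ax":0,"ay":0,"az":0,"hand":0.2},{"x":0,"y":0,"z":0.05,"ax":0,"ay":0,"az":0,"hand":0.2},{"x":0,"y":0,"z":0.05,"ax":0,"ay":0,"az":0,"hand":0.2}])

```text
time_s: 22.35
eef_pos: [522.9, -170.0, 124.4]
ee_rot: [-0.226, 0.672, -0.227, -0.668]
force: [0.1, 0.3, -0.3]
grip_width: 0.603
```

>>> carry_out(targets=[{"x":0,"y":0,"z":0,"ax":0,"ay":0,"az":0,"hand":-1},{"x":0,"y":0,"z":0,"ax":0,"ay":0,"az":0,"hand":-1},{"x":0,"y":0,"z":0,"ax":0,"ay":0,"az":0,"hand":-1},{"x":0,"y":0,"z":0,"ax":0,"ay":0,"az":0,"hand":-1},{"x":0,"y":0,"z":0,"ax":0,"ay":0,"az":0,"hand":-1}])

```text
time_s: 22.98
eef_pos: [521.5, -169.3, 121.1]
ee_rot: [0.227, -0.67, 0.227, 0.67]
force: [-0.1, 0.0, -0.5]
grip_width: 0.002
```

>>> carry_out(targets=[{"x":0,"y":0,"z":-0.01,"ax":0,"ay":0,"az":0,"hand":-1},{"x":0,"y":0,"z":-0.015,"ax":0,"ay":0,"az":0,"hand":-1},{"x":0,"y":0,"z":-0.0175,"ax":0,"ay":0,"az":0,"hand":-1},{"x":0,"y":0,"z":-0.018,"ax":0,"ay":0,"az":0,"hand":-1},{"x":0,"y":0,"z":-0.018,"ax":0,"ay":0,"az":0,"hand":-1}])

```text
time_s: 23.6
eef_pos: [521.6, -169.4, 103.3]
ee_rot: [-0.227, 0.67, -0.227, -0.67]
force: [-0.1, -0.1, -0.4]
grip_width: -0.002
```

>>> carry_out(targets=[{"x":0,"y":0,"z":-0.0003,"ax":0,"ay":0,"az":0,"hand":-1},{"x":0,"y":0,"z":-0.0006,"ax":0,"ay":0,"az":0,"hand":-1},{"x":0,"y":0,"z":-0.0006,"ax":0,"ay":0,"az":0,"hand":-1}])

```text
time_s: 23.98
eef_pos: [521.5, -169.4, 102.6]
ee_rot: [-0.227, 0.67, -0.227, -0.67]
force: [0.5, 0.3, 0.2]
grip_width: 0.001
```

>>> carry_out(targets=[{"x":0,"y":0,"z":-0.0003,"ax":0,"ay":0,"az":0,"hand":-1},{"x":0,"y":0,"z":-0.0006,"ax":0,"ay":0,"az":0,"hand":-1},{"x":0,"y":0,"z":-0.0006,"ax":0,"ay":0,"az":0,"hand":-1}])

```text
time_s: 24.35
eef_pos: [521.6, -169.4, 102.2]
ee_rot: [-0.227, 0.67, -0.227, -0.67]
force: [-1.3, 0.5, 2.4]
grip_width: -0.001
```

>>> carry_out(targets=[{"x":0,"y":0,"z":-0.0004,"ax":0,"ay":0,"az":0,"hand":-1},{"x":0,"y":0,"z":-0.0008,"ax":0,"ay":0,"az":0,"hand":-1},{"x":0,"y":0,"z":-0.0008,"ax":0,"ay":0,"az":0,"hand":-1}])

```text
time_s: 24.72
eef_pos: [521.8, -169.5, 102.0]
ee_rot: [-0.226, 0.67, -0.227, -0.669]
force: [-1.2, 0.4, 9.1]
grip_width: -0.005
```

>>> carry_out(targets=[{"x":0,"y":0,"z":-0.0001,"ax":0,"ay":0,"az":0,"hand":-1},{"x":0,"y":0,"z":-0.0001,"ax":0,"ay":0,"az":0,"hand":-1},{"x":0,"y":0,"z":-0.0001,"ax":0,"ay":0,"az":0,"hand":-1},{"x":0,"y":0,"z":-0.0001,"ax":0,"ay":0,"az":0,"hand":-1},{"x":0,"y":0,"z":-0.0001,"ax":0,"ay":0,"az":0,"hand":-1}])

```text
time_s: 25.35
eef_pos: [521.8, -169.5, 102.0]
ee_rot: [-0.226, 0.67, -0.227, -0.669]
force: [-1.9, 0.8, 8.1]
grip_width: 0.002
```

>>> carry_out(targets=[{"x":0,"y":0,"z":0.02,"ax":0,"ay":0,"az":0,"hand":-1},{"x":0,"y":0,"z":0.06,"ax":0,"ay":0,"az":0,"hand":-1},{"x":-0.05,"y":-0.02,"z":0.09,"ax":0,"ay":0,"az":0,"hand":-1},{"x":-0.1,"y":-0.05,"z":0.1,"ax":0,"ay":0,"az":0,"hand":-1},{"x":-0.13,"y":-0.1,"z":0.1,"ax":0,"ay":0,"az":0,"hand":-1}])

```text
time_s: 25.98
eef_pos: [390.2, -269.6, 202.1]
ee_rot: [-0.226, 0.671, -0.226, -0.669]
force: [0.7, -0.2, -0.2]
grip_width: -0.002
```

>>> carry_out(targets=[{"x":-0.03,"y":-0.05,"z":0,"ax":0,"ay":0,"az":0,"hand":-1},{"x":-0.06,"y":-0.1,"z":0,"ax":0,"ay":0,"az":0,"hand":-1},{"x":-0.08,"y":-0.15,"z":0,"ax":0,"ay":0,"az":0,"hand":-1},{"x":-0.1,"y":-0.2,"z":0,"ax":0,"ay":0,"az":0,"hand":-1},{"x":-0.1,"y":-0.2,"z":0,"ax":0,"ay":0,"az":0,"hand":-1}])

```text
time_s: 26.6
eef_pos: [289.8, -471.7, 200.2]
ee_rot: [0.228, -0.669, 0.228, 0.67]
force: [-0.9, -0.1, -0.1]
grip_width: -0.0
```

```bash
python3 - <<'E'
from h import *
t=viewer.capture("top");s=viewer.capture("side")
f=lambda i,x,y,w,h:cv2.resize(i[y:y+h,x:x+w],(384,400),interpolation=cv2.INTER_CUBIC)
cv2.imwrite("pics/e.png",np.hstack([f(t,280,130,140,110),f(s,275,135,155,110)]))
t0=cv2.imread("pics/top0.png")
# stand shift: phase correlation on the rear half of the plate
g=lambda i:cv2.cvtColor(i,cv2.COLOR_BGR2GRAY)[145:195,305:400].astype(np.float32)
print(cv2.phaseCorrelate(g(t0),g(t)))
E
```

```text
((-0.14216593300615443, -0.1453177766349576), 0.9434966828425725)
```

View pics/e.png

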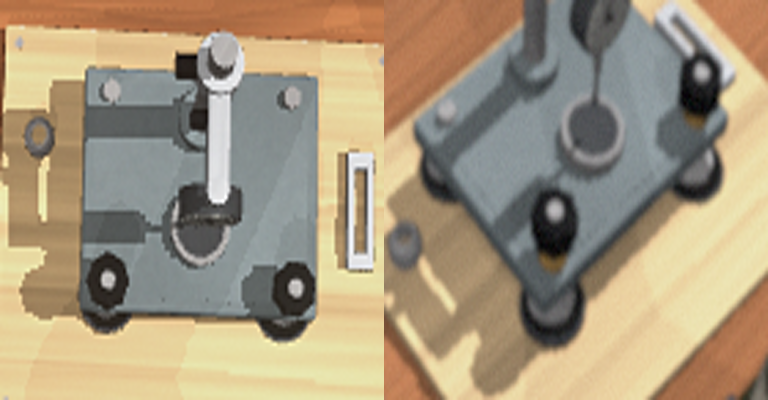

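The stand is in place: it shifted about 0.2 px (under 1 mm), the tools are untouched, and the right knob now sits lower. Handing in.

```bash
python3 -c "
from rig import finish_job
print(finish_job())"
```

```text
the job is handed in; nothing more can be done
None
```

The right front screw was the one that hung. I turned its knob about 2.8 rad clockwise, let go, and the corner no longer gives. The job is handed in; it returned no verdict.

- **Finding the loose corner:** under a push, the right corner dipped about 2.5 mm before its foot landed. The left corner gave about 0.6 mm at 11 N, so it was already loaded.
- **Turning:** I turned in several small steps and had to regrip once to re-centre on the knob. After a trial press I added 0.2 rad. The drag at the end was about 0.09 to 0.12 N m while I was pushing down about 3 N, which fits an even load.
- **Final press:** I pressed with closed fingers at 8 to 9 N, a little under the 10 N asked. The corner gave roughly 0.3 mm.
- **Last picture:** the stand had moved less than 1 mm, and the nut and strap beside it looked undisturbed. The left screw was never turned.

The even split between the two front feet is inferred from torque and knob height, because I could not read the foot loads directly. Torque noise was about 0.03 N m. During one of the turning steps I briefly lifted the knob with about 6 N, then corrected it.

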